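# Make up two lacquer-class kits

## Task

Make up the two kits for the eggshell-lacquer class. The red tray is the inlay kit: the black egg with shell chips goes in its egg cell (with the round cork disc), the cork-lidded jar of crushed eggshell in its jar cell, and the dark wooden spatula flat in its long trough. The plain wood tray is the coating kit and already has its raw egg: add the black-lidded lacquer jar in its jar cell and the flat brush flat in its long trough; set things down upright and gently without dropping them, and leave the raw egg, the red-lidded jar and the white pencil as they are.

Things in the scene. Friction and masses are not known exactly. Their poses are not given: they have to be found in the camera images.
- red_tray: Inlay kit tray: low, red-lacquered, brass corners. 156 x 166 mm (tray x, y), walls 5 mm thick and 20 high, floor 4 thick; origin under its centre. Trough (grey strip) along tray y: 66 x 156 inside, centre x -40, y 0. Two 76 x 76 cells at x +35: egg cell (round cork disc) y +40, plain jar cell y -40. Dividers 4 thick, 18 high. Fixed; left or right of the stock.
- wood_tray: Coating kit tray: plain light wood, raw egg already in it. 156 x 166 mm (tray x, y), walls 5 mm thick and 20 high, floor 4 thick; origin under its centre. Trough (grey strip) along tray y: 66 x 156 inside, centre x -40, y 0. Two 76 x 76 cells at x +35: egg cell (round cork disc) y +40, plain jar cell y -40. Dividers 4 thick, 18 high. Fixed; left or right of the stock.
- black_egg: Black lacquered egg with white eggshell chips over its upper part (work begun), in the row of stock. 52 mm across at its widest (30 mm up), 68 mm high, flat foot 32 mm across, stands upright; origin at the centre of the foot, z up. About 90 g; pinch it across the middle from any side.
- raw_egg: Raw light-wood egg, already standing in the egg cell of the wood tray; stays there. 52 mm across at its widest (30 mm up), 68 mm high, flat foot 32 mm across, stands upright; origin at the centre of the foot, z up. About 90 g; pinch it across the middle from any side.
- shell_jar: Clear jar of white crushed eggshell with a light brown cork lid, in the row of stock. Straight and round, 50 mm diameter, 60 mm high with its closed lid; origin at the centre of its underside, z up. About 160 g.
- black_jar: White lacquer jar with a black lid and black band, in the row of stock. Straight and round, 50 mm diameter, 60 mm high with its closed lid; origin at the centre of its underside, z up. About 160 g.
- red_jar: White lacquer jar with a red lid and red band, in the row of stock; not wanted today, stays where it is. Straight and round, 50 mm diameter, 60 mm high with its closed lid; origin at the centre of its underside, z up. About 160 g.
- brush: Flat lacquer brush: light wooden handle, brass ferrule 30 mm wide, stiff black bristles (rigid). 130 mm long (own x, towards the working end), 10 mm thick; origin at mid-length on its underside, z up. Handle from x -65 to +15 mm is 16 mm wide: pinch it there, also at the origin. About 30 g, lies flat.
- spatula: Dark brown wooden spatula, its blade widening to 30 mm and thinning to 5 mm. 130 mm long (own x, towards the working end), 10 mm thick; origin at mid-length on its underside, z up. Handle from x -65 to +15 mm is 16 mm wide: pinch it there, also at the origin. About 30 g, lies flat.
- pencil: White marking pencil, 130 mm long along its own x (x towards the point), 8 mm thick; origin at mid-length on its underside; lies among the tools and stays where it is.
Not all that is in view belongs to the job. Of the things like the brush, leave any that is pink; of the rest the larger one is meant.

How it is judged:
By the outcome, as a careful person would: the job done as asked, in the order asked, and still so for the second after the job is handed in, with the robot touching nothing.
It also fails if it takes over 112 s, if anything falls off the work surface, if the arm or the gripper's body presses on something with over 40 N, if the wrist force passes 120 N, or if a joint passes its speed limit or range.

## Robot

A 6-joint arm with a two-finger parallel gripper is mounted at the origin on the work surface. World frame = base frame: x ahead of the robot, y to its left, z up, the work surface at z = 0. Lengths are in m, angles in degrees, forces in N, time in s.
With the tool pointing down it reaches from about 0.375 to 0.75 m from the base axis. Payload 9 kg.
Tool frame: the origin (TCP) lies where the fingers leave the gripper's body, on its centre line; the fingertips stand 73 mm ahead of it and the grasp point (between the pads) lies 54 mm ahead of it (robot.tip_reach is the distance from the TCP to the fingertips, in m); z points along the fingers, y is the line along which they close (so a half turn about z gives the same grasp; the last joint's range is limited). The gripper opens to 85 mm and grips with 20 to 120 N. Pads are 22 mm wide; open, the fingers measure 114 mm over their backs; the gripper's body (76 mm by 85 mm) begins 54 mm behind the grasp point. The pads swing forward as they close: fully open they stand 13 mm farther back than shut.
Start: joints at [56.625, 5.964, 5.575, 89.605, 0, 77.527], TCP at [0.214, 0.561, 0.304] pointing down, gripper open.
Joint ranges: [-171.21, 171.21], [-48.23, 106.86], [-62.78, 66.21], [-105.2, 120.99], [-86.42, 89.51], [-180, 180]. Speed limits (degrees/s): [127.2, 127.2, 147.25, 180, 180, 180].

## Interface

Orientations are given as [roll, pitch, yaw] about the fixed x, y, z axes, in that order (R = Rz(yaw) Ry(pitch) Rx(roll)).
In Python, from plant import robot gives the robot as it stands. Calls block until the motion is done:
- robot.move_pose(position, orientation): joint-space move of the TCP to a pose.
- robot.line_to(position, vel=0.15, rotation=None, guard=None): straight line of the TCP; rotation=None keeps the orientation; vel is the mean speed in m/s. With guard (N) it stops when the force on the tool has changed by that much, and returns True; else False.
- robot.goto_joints(angles): joint-space move.
- robot.set_gripper(opening): finger opening in m; the grip force is fixed at half the most; returns when the fingers have stopped.
- robot.pause(seconds).
- robot.ik(position, orientation): joint angles nearest the present ones, or None.
- robot.observe(): the state.
- robot.grab_frame(name): name is "side" or "top" or "wrist"; returns the picture (384x512x3 uint8, blue, green, red); there is no depth.
- robot.get_calibration(name): a dict with "vertical_fov" (degrees; the focal length in pixels is half the picture's height over the tangent of half this angle, whatever the lens; pixels are square), "cx", "cy" (the principal point, pixels), "rvec" (rotation vector, rad) and "tvec" (3), from world to camera coordinates, as OpenCV has them. Camera axes: x right, y down, z forward; pixel columns grow to the right and rows downward; lengths in m; the calibration is good to about 2 mm. A picture is of the moment at which its call begins: read the wrist's pose just before it. get_calibration takes no time and is no camera call; for the wrist camera it gives the pose at the moment of the call.
A pose or a line that the arm cannot do raises robot.IKError and nothing moves.
- robot.job_done(): hands the job in; it is judged then, once.
The state is a dict: "time": time; "q": joint angles; "qvel": joint speeds; "joint_torque": joint torques, N m; "tool_pos": TCP position; "tcp_rot": TCP orientation; "ft_force": force on the tool from outside, world axes, zero at the start; "torque": the same for the moment, N m; "gripper_width": finger opening in m; "gripper_force": force on a finger pad.
Only numpy, scipy, OpenCV 4.12 (cv2) and the standard library are available. Lean on these libraries where they do the work, as an engineer would, in place of code of your own. Each camera call takes 0.05 s, during which the arm holds its last target. There are 200 camera calls.

## Working session

There is one attempt and no reset: what is moved stays moved. The work goes in short steps, each a Python script; the robot and the scene stay as the last script left them, time stands still between calls to the robot, and variables do not carry over. Pictures are saved under pics/ and viewed, at most 14 in all, crops included, and the job is handed in when it is done.

```bash
mkdir -p pics; ls
python3 - <<'E'
from plant import robot
import cv2,numpy as np
o=robot.observe();print(o['time'],o['tool_pos'],o['tcp_rot'])
for n in('side','top','wrist'):
    c=robot.get_calibration(n);print(n,c)
    im=robot.grab_frame(n);cv2.imwrite(f'pics/a_{n}.png',im)
E
```

```text
pics
0.0 [0.2139182  0.5603176  0.30312783] [-1.79925730e+02 -1.56029708e-02  1.59099572e+02]
side {'vertical_fov': 47.91605776293612, 'cx': 257.1275247240959, 'cy': 191.8049895441311, 'rvec': array([ 2.2982153 , -0.30789825,  0.15886595]), 'tvec': array([-0.42314929,  0.10872383,  1.28929818])}
top {'vertical_fov': 54.76943555852241, 'cx': 255.31904511336256, 'cy': 183.9878956561126, 'rvec': array([ 2.11750152, -2.11347931,  0.21816547]), 'tvec': array([0.01754719, 0.43800203, 0.83547458])}
wrist {'vertical_fov': 62.54401929843547, 'cx': 256.60089733180064, 'cy': 194.98254542166575, 'rvec': array([-2.35084786, -1.6203023 , -0.26994708]), 'tvec': array([-0.60036601, -0.04209223,  0.38021558])}
```

View pics/a_top.png

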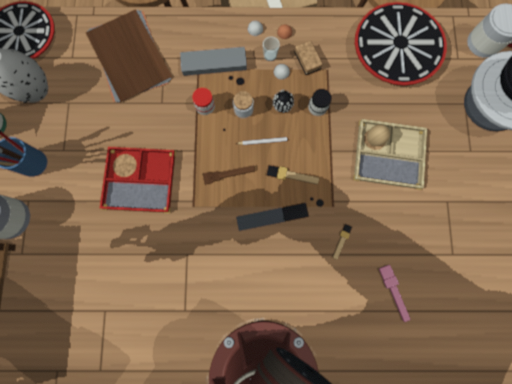

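View pics/a_side.png

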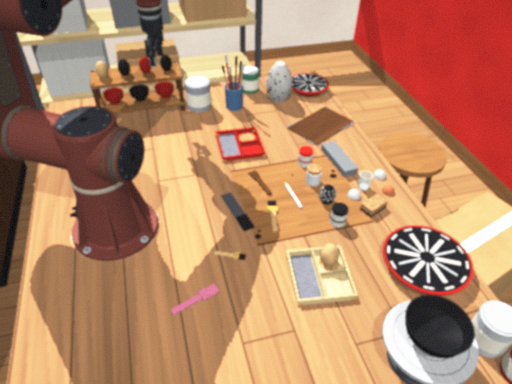

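The top view shows these things, with pixel positions:
- **Trays:** red tray (138,180) and wood tray (392,155).
- **Stock row:** red jar (203,98), shell jar (243,103), black egg (283,100) and black jar (320,100).
- **Tools:** pencil (263,141) and spatula (230,174).
- **Brush candidates:** (292,174) large with a wooden handle, (343,240) small, and (393,290) pink. The one at (292,174) fits: it isn't pink and is the larger of the rest.

Next I'll confirm that in a crop and take wrist views.

```bash
cat > h.py <<'E'
from plant import robot
import cv2,numpy as np
def K(c):
    f=192/np.tan(np.radians(c['vertical_fov']/2));return np.array([[f,0,c['cx']],[0,f,c['cy']],[0,0,1]])
def ray(c,uv):
    R=cv2.Rodrigues(c['rvec'])[0];uv=np.atleast_2d(np.float64(uv))
    d=np.c_[uv,np.ones(len(uv))]@np.linalg.inv(K(c)).T@R
    return -R.T@c['tvec'],d
def onz(c,uv,z):
    o,d=ray(c,uv);return o+d*((z-o[2])/d[:,2])[:,None]
def tri(views):
    A=np.zeros((3,3));b=np.zeros(3);L=[]
    for c,uv in views:
        o,d=ray(c,uv);d=d[0]/np.linalg.norm(d[0]);P=np.eye(3)-np.outer(d,d);A+=P;b+=P@o;L.append((P,o))
    x=np.linalg.solve(A,b);return x,max(np.linalg.norm(P@(x-o)) for P,o in L)
def proj(c,p):
    return cv2.projectPoints(np.float64(p).reshape(-1,1,3),c['rvec'],c['tvec'],K(c),None)[0][:,0]
def shot(name,save):
    c=robot.get_calibration(name);im=robot.grab_frame(name);cv2.imwrite(f'pics/{save}.png',im)
    np.savez(f'pics/{save}.npz',**c);return c,im
def load(s): return dict(np.load(f'pics/{s}.npz')),cv2.imread(f'pics/{s}.png')
E
python3 - <<'E'
from h import *
c,_=shot('top','top0');shot('side','side0')
for n,u,z in [('red',(203,94),.06),('shell',(243,98),.06),('egg',(283,97),.068),('blk',(320,95),.06),('spat',(230,174),.01),('brush',(292,174),.01),('rt',(138,180),0.02),('wt',(392,155),.02),('pencil',(263,141),.01)]:
    print(n,onz(c,u,z).round(3))
w=robot.get_calibration('wrist');o,d=ray(w,(w['cx'],w['cy']));print('wristcam',o,d)
im=cv2.imread('pics/top0.png')
cv2.imwrite('pics/crop.png',cv2.resize(im[70:330,180:440],None,fx=2.3,fy=2.3,interpolation=cv2.INTER_CUBIC))
E
```

```text
red [[0.66  0.147 0.06 ]]
shell [[0.65  0.049 0.06 ]]
egg [[ 0.649 -0.048  0.068]]
blk [[ 0.658 -0.14   0.06 ]]
spat [[0.47  0.081 0.01 ]]
brush [[ 0.471 -0.073  0.01 ]]
rt [[0.452 0.305 0.02 ]]
wt [[ 0.517 -0.321  0.02 ]]
pencil [[ 0.556 -0.001  0.01 ]]
wristcam [0.1353645  0.59148321 0.37274083] [[ 0.30448354 -0.1167066  -0.94534086]]
```

View pics/crop.png

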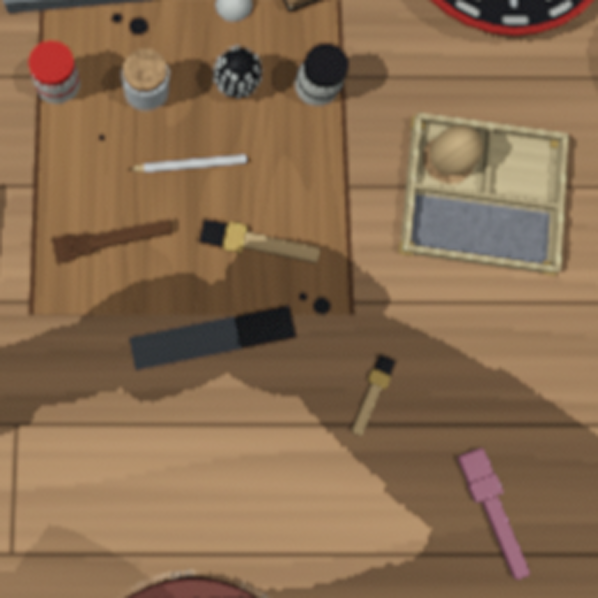

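The crop confirms it: at crop (260,240) is the large non-pink brush with brass ferrule and black bristles. (370,395) is the small brush, (495,515) the pink one, and (205,335) a dark blade that isn't part of the job. I'll take two wrist views now.

Run:
```python
from h import *
print(robot.tip_reach)
for s,y in (('wA',.17),('wB',-.17)):
    for yaw in(180,0,150,-150):
        q=robot.ik([.43,y,.36],[180,0,yaw]);print(yaw,None if q is None else np.round(q))
    robot.move_pose([.43,y,.36],[180,0,180]);robot.pause(.2);shot('wrist',s);print(robot.observe()['time'],np.round(robot.observe()['tool_pos'],3))
```

```text
0.0726
180 [  5. -17. -10.  97.   0.   5.]
0 [   5.  -17.  -10.   97.    0. -175.]
150 [  5. -17. -10.  97.   0.  35.]
-150 [  5. -17. -10.  97.   0. -25.]
2.15 [0.43 0.17 0.36]
180 [-38. -17. -10.  97.   0. -38.]
0 [-38. -17. -10.  97.   0. 142.]
150 [-38. -17. -10.  97.   0.  -8.]
-150 [-38. -17. -10.  97.   0. -68.]
3.6833 [ 0.43  -0.169  0.36 ]
```

View pics/wA.png

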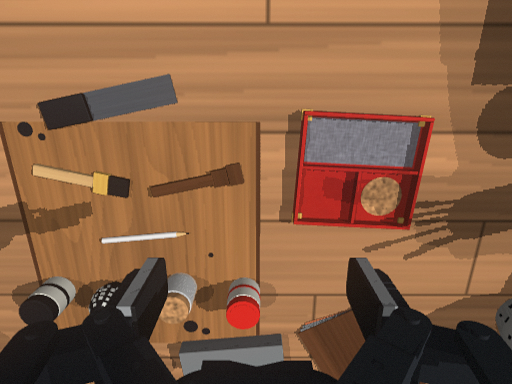

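View pics/wB.png

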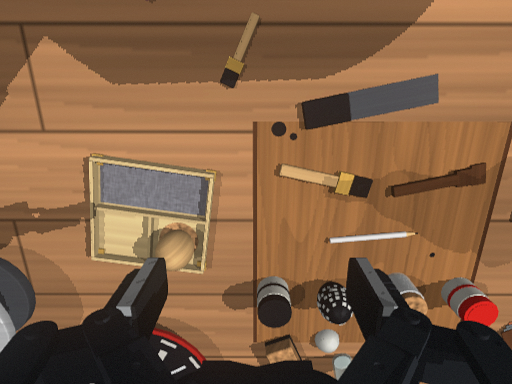

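The wrist views show, in pixels:
- **wA (red tray side):** red tray with corners near (303,110), (434,116), (410,229) and (294,224), cork disc at (380,195) and grey strip at (358,140).
- **wA (tools):** brush from (33,171) to (130,187) and spatula from (150,190) to (242,174).
- **wB (wood tray side):** wood tray strip at (150,187), empty jar cell at (125,230), raw egg at (174,247), black lid at (274,308) and black egg at (335,300).
- **wB (tools):** brush from (282,171) to (370,188) and spatula from (390,192) to (485,174).

Now I'll measure with masks.

```bash
cat > m.py <<'E'
from h import *
V={s:load(s) for s in('wA','wB','top0','side0')}
def blob(s,box,f,k=3):
    c,im=V[s];x0,y0,x1,y1=box;r=im[y0:y1,x0:x1];hsv=cv2.cvtColor(r,cv2.COLOR_BGR2HSV).astype(int)
    m=f(r.astype(int),hsv).astype(np.uint8);m=cv2.morphologyEx(m,cv2.MORPH_OPEN,np.ones((2,2)));m=cv2.morphologyEx(m,cv2.MORPH_CLOSE,np.ones((k,k)))
    ct=max(cv2.findContours(m,0,1)[0],key=cv2.contourArea);r=cv2.minAreaRect(ct)
    return np.array(r[0])+[x0,y0],cv2.boxPoints(r)+[x0,y0],cv2.contourArea(ct)
grey=lambda b,h:(h[...,1]<70)&(h[...,2]>50)&(b[...,0]>=b[...,2]-6)
cork=lambda b,h:(h[...,0]>8)&(h[...,1]<160)&(h[...,2]>110)
if __name__=='__main__':
    for n,L,f in [('redstrip',[('wA',(296,108,436,172)),('top0',(100,175,178,215))],grey),
                  ('woodstrip',[('wB',(88,150,218,222)),('top0',(352,148,430,192))],grey),
                  ('disc',[('wA',(352,165,415,226)),('top0',(105,148,146,184))],cork)]:
        vs=[]
        for s,b in L:
            u,bp,a=blob(s,b,f);vs.append((V[s][0],u));print(n,s,u.round(1),a,bp.round().tolist())
            q=onz(V[s][0],bp,.005);print('  ',onz(V[s][0],u,.005).round(4)[0],'sides',[round(float(np.linalg.norm(q[i]-q[i-1])),3) for i in range(4)],'ang',[round(float(np.degrees(np.arctan2(*(q[i]-q[i-1])[1::-1]))),1) for i in range(4)])
        x,e=tri(vs);print(n,x.round(4),'res',round(e,4))
    for n,a,b in [('brush butt',(33,171),(282,171)),('brush tip',(130,187),(370,188)),('spat butt',(150,190),(390,192)),('spat tip',(242,174),(485,174)),('blk',(42,312),(274,310)),('board corner',(259,123),None)]:
        if b: x,e=tri([(V['wA'][0],a),(V['wB'][0],b)]);print(n,x.round(4),round(e,4))
    for s,b,fx in [('wA',(0,130,290,360),2.6),]:
        pass
    A=V['wA'][1][255:345,0:280];B=V['wB'][1][255:345,240:512];T=V['top0'][1][75:125,185:345]
    B=cv2.copyMakeBorder(B,0,0,0,8,0);T=cv2.resize(T,(280,88))
    cv2.imwrite('pics/row.png',cv2.resize(np.vstack([A,B,T]),None,fx=2.2,fy=2.2,interpolation=cv2.INTER_CUBIC))
E
python3 m.py
```

```text
redstrip wA [362.6 142.6] 4586.5 [[305.0, 161.0], [307.0, 118.0], [420.0, 124.0], [418.0, 167.0]]
   [0.4173 0.3138 0.005 ] sides [0.156, 0.058, 0.15, 0.059] ang [-92.9, -179.9, 87.3, 6.8]
redstrip top0 [137.5 196.4] 1236.0 [[107.0, 206.0], [109.0, 184.0], [167.0, 187.0], [166.0, 209.0]]
   [0.4142 0.3087 0.005 ] sides [0.145, 0.056, 0.147, 0.056] ang [87.2, 1.8, -92.9, 180.0]
redstrip [0.3671 0.2173 0.2918] res 0.0018
woodstrip wB [153.7 189.8] 3864.0 [[97.0, 201.0], [102.0, 164.0], [210.0, 178.0], [205.0, 216.0]]
   [ 0.4852 -0.3135  0.005 ] sides [0.154, 0.057, 0.148, 0.058] ang [-98.3, 163.9, 82.1, -10.0]
woodstrip top0 [389.7 170.2] 1165.0 [[359.0, 177.0], [362.0, 155.0], [420.0, 164.0], [417.0, 185.0]]
   [ 0.482  -0.3182  0.005 ] sides [0.145, 0.056, 0.147, 0.056] ang [81.7, -11.0, -98.4, 167.2]
woodstrip [ 0.4677 -0.2959  0.0606] res 0.0015
disc wA [380.5 197. ] 1112.0 [[362.0, 178.0], [399.0, 178.0], [399.0, 216.0], [362.0, 216.0]]
   [0.4946 0.3477 0.005 ] sides [0.058, 0.052, 0.058, 0.054] ang [-173.7, 90.1, 8.4, -89.9]
disc top0 [125.5 166. ] 379.0 [[115.0, 155.0], [136.0, 155.0], [136.0, 177.0], [115.0, 177.0]]
   [0.4915 0.3438 0.005 ] sides [0.057, 0.053, 0.057, 0.052] ang [4.5, -89.9, -176.2, 90.1]
disc [0.4804 0.3297 0.0465] res 0.0009
brush butt [ 0.4558 -0.1335  0.0109] 0.0
brush tip [ 0.4818 -0.0076  0.0028] 0.0007
spat butt [0.4864 0.0207 0.0044] 0.0014
spat tip [0.4619 0.1511 0.0018] 0.0001
blk [ 0.6578 -0.1421  0.0469] 0.0014
```

View pics/row.png

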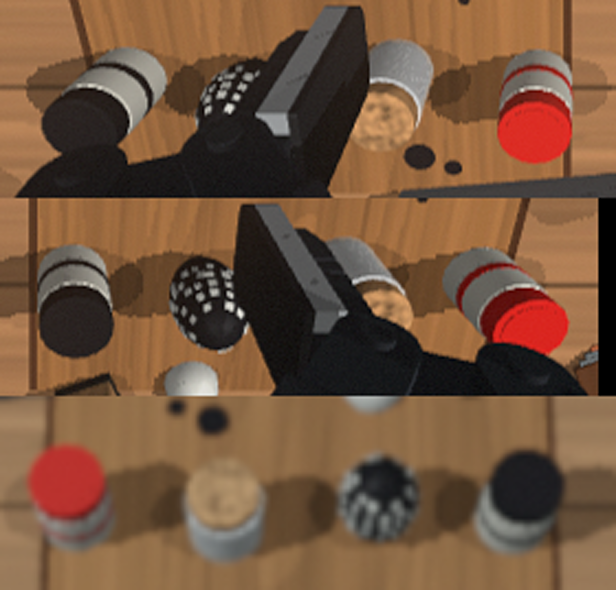

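The row crop shows the black lid at wA (38,309), wB (274,311) and top (322,98). The cork lid is at wA (175,310) and top (244,100), and the egg body at wB (334,303) and top (283,101). Next I'll triangulate these.

```bash
python3 - <<'E'
from m import *
P={'blk':dict(wA=(38.2,309.5),wB=(274.5,311.4),top0=(321.9,97.7)),'shell':dict(wA=(175,310.5),top0=(243.7,99.8)),'egg':dict(wB=(334.5,302.7),top0=(283.2,101.4)),
'brushbutt':dict(wA=(33,171),wB=(282,171)),'red':dict(wA=(243,315),wB=(481,312.5),top0=(203,97.5))}
for n,d in P.items():
    x,e=tri([(V[s][0],u) for s,u in d.items()]);print(n,x.round(4),round(e,4),[onz(V[s][0],u,.034 if n=='egg' else .063).round(3)[0,:2].tolist() for s,u in d.items()])
E
python3 - <<'E'
import sys;sys.path.insert(0,'.')
from h import *
# close view between egg and tools, yaw 90 (fingers close along x)
for y,s in ((-.02,'wC'),(-.02,'wD')):
    p=[.50,-.03 if s=='wC' else .08,.30]
    robot.move_pose(p,[180,0,180]);robot.pause(.2);shot('wrist',s)
a=load('wC')[1];b=load('wD')[1]
cv2.imwrite('pics/CD.png',cv2.resize(np.hstack([a,b]),(800,300),interpolation=cv2.INTER_AREA));print(robot.observe()['time'])
E
```

```text
blk [ 0.6529 -0.1437  0.0529] 0.0024 [[0.642, -0.134], [0.645, -0.143], [0.65, -0.144]]
shell [0.6543 0.0501 0.0456] 0.0035 [[0.643, 0.058], [0.644, 0.047]]
egg [ 0.6521 -0.0514  0.0353] 0.0001 [[0.653, -0.051], [0.653, -0.052]]
brushbutt [ 0.4558 -0.1335  0.0109] 0.0 [[0.442, -0.096], [0.442, -0.138]]
red [0.651  0.1501 0.0599] 0.0032 [[0.651, 0.153], [0.646, 0.148], [0.649, 0.146]]
5.4083
```

View pics/CD.png

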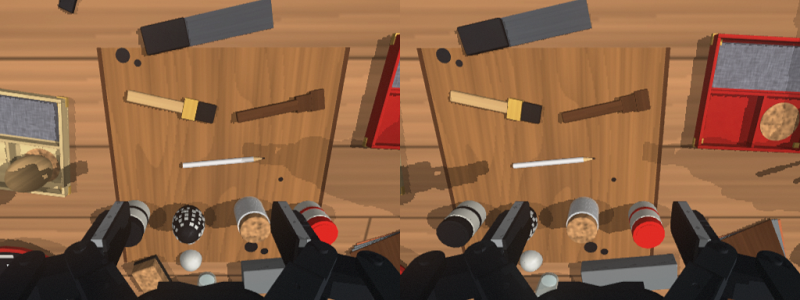

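The wC/wD close views show the row clear between neighbours, and the triangulated heights put the board at z≈0 (egg middle 0.035). I'll move the egg first: pinched along y, then set down on the cork disc with a guard.

```bash
cat > act.py <<'E'
from h import *
G=.054
RED=(np.array([.456,.308]),-3.); WOOD=(np.array([.5232,-.3215]),-8.1)
def intray(t,x,y):
    a=np.radians(t[1]);return t[0]+np.array([[np.cos(a),-np.sin(a)],[np.sin(a),np.cos(a)]])@[x,y]
def rep(m):
    o=robot.observe();print(m,'t',round(o['time'],2),np.round(o['tool_pos'],4),'w',round(o['gripper_width'],4),'gf',round(o['gripper_force'],1),'ft',np.round(o['ft_force'],1))
def pick(xy,h,yaw,opening,up=.23):
    robot.move_pose([*xy,max(up-.06,h+G+.085)],[180,0,yaw]);robot.set_gripper(opening)
    hit=robot.line_to([*xy,h+G],vel=.12,guard=15);rep(f'down hit={hit}')
    robot.set_gripper(0);rep('closed')
    robot.line_to([*xy,up],vel=.2);rep('up')
def place(xy,h,yaw,release,up=.23):
    robot.move_pose([*xy,up],[180,0,yaw])
    robot.line_to([*xy,h+G+.010],vel=.15)
    robot.pause(.2);hit=robot.line_to([*xy,h+G-.003],vel=.02,guard=3);rep(f'placed hit={hit}')
    robot.set_gripper(release);rep('open')
    z=robot.observe()['tool_pos'][2];robot.line_to([*xy,z+.06],vel=.1);robot.line_to([*xy,up],vel=.25)
E
python3 - <<'E'
from act import *
xy=intray(RED,.035,.040);print(xy)
pick([.652,-.051],.036,180,.072)
place(xy,.040,87,.066)
robot.set_gripper(.085);rep('end')
for s in('top','side'):shot(s,s+'1')
a=cv2.imread('pics/top1.png')[60:240,80:440];b=cv2.imread('pics/side1.png')[90:290,180:420]
cv2.imwrite('pics/v1.png',np.vstack([cv2.resize(a,(600,300),interpolation=cv2.INTER_CUBIC),cv2.resize(b,(600,300))]))
E
```

```text
[0.49304547 0.34611342]
down hit=False t 7.5 [ 0.6525 -0.0511  0.0909] w 0.0716 gf 0.0 ft [0.5 0.5 0.5]
closed t 7.83 [ 0.653  -0.0513  0.0918] w 0.0489 gf 62.6 ft [0.  0.6 6.3]
up t 8.68 [ 0.6515 -0.0508  0.2284] w 0.0487 gf 62.0 ft [-0.2  0.3 -1.6]
placed hit=True t 12.32 [0.4931 0.3462 0.0958] w 0.0493 gf 62.5 ft [-1.  -0.4  4.1]
open t 12.62 [0.4925 0.3459 0.095 ] w 0.0657 gf 0.0 ft [-0.2  0.   0.3]
end t 14.16 [0.4926 0.3459 0.229 ] w 0.0851 gf 0.0 ft [-0.2  0.1  0.5]
```

View pics/v1.png

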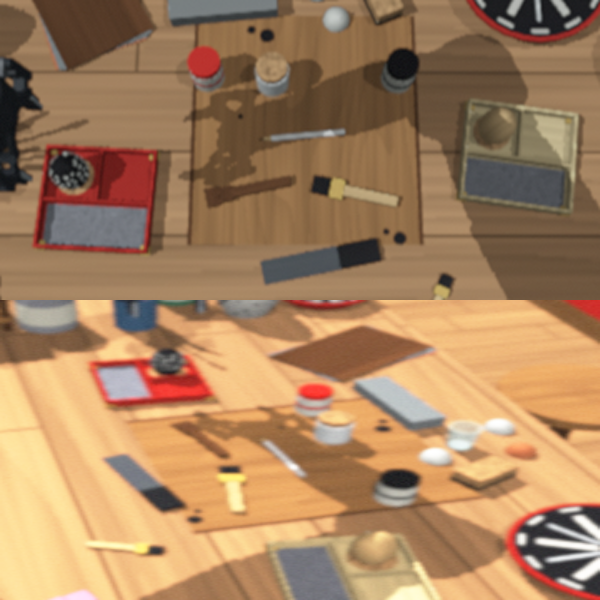

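The egg now stands upright on the cork disc in the red tray's egg cell (crop pixel (70,172)). Next is the shell jar: I'll refine its position with the lid mask in wC/wD, then move it.

Run:
```python
import m
from act import *
m.V['wC']=load('wC');m.V['wD']=load('wD')
ck=lambda b,h:(h[...,0]>8)&(h[...,0]<22)&(h[...,2]>165)&(h[...,1]>60)
vs=[]
for s,b in(('wC',(298,270,352,315)),('wD',(205,270,258,315)),('top0',(230,90,256,108))):
    u,bp,a=m.blob(s,b,ck,5);print(s,u.round(1),a,onz(m.V[s][0],u,.058).round(4)[0]);vs.append((m.V[s][0],u))
print(tri(vs))
dk=lambda b,h:(h[...,2]<60)
vs=[]
for s,b in(('wA',(15,288,75,330)),('wB',(252,290,296,330)),('wD',(40,268,104,325)),('top0',(306,86,334,108))):
    u,bp,a=m.blob(s,b,dk,5);print(s,u.round(1),a,onz(m.V[s][0],u,.056).round(4)[0]);vs.append((m.V[s][0],u))
print(tri(vs[1:]))
```

```text
wC [324.5 296.5] 1200.0 [0.6498 0.0494 0.058 ]
wD [236.  296.5] 1130.5 [0.6491 0.0556 0.058 ]
top0 [243. 102.] 141.0 [0.6402 0.0489 0.058 ]
(array([0.64299717, 0.05092749, 0.06285162]), np.float64(0.005533184050065273))
wA [ 39.5 312.5] 1038.0 [ 0.653  -0.1391  0.056 ]
wB [275.  312.5] 850.0 [ 0.653  -0.1413  0.056 ]
wD [ 70.9 296.6] 1350.5 [ 0.6507 -0.1392  0.056 ]
top0 [323.5  99. ] 259.0 [ 0.6495 -0.149   0.056 ]
(array([ 0.65202905, -0.14391217,  0.05455278]), np.float64(0.005696773002185804))
```

Run:
```python
from act import *
xy=intray(RED,.035,-.040);print(xy)
pick([.648,.051],.040,180,.076)
place(xy,.044,87,.066)
rep('end')
# look at tools and tray from above
robot.move_pose([.42,.06,.27],[180,0,180]);robot.set_gripper(.085);robot.pause(.2);shot('wrist','wE')
robot.move_pose([.42,-.06,.27],[180,0,180]);robot.pause(.2);shot('wrist','wF');rep('x')
cv2.imwrite('pics/EF.png',cv2.resize(np.hstack([load('wE')[1],load('wF')[1]]),(800,300),interpolation=cv2.INTER_AREA))
```

```text
[0.4888586  0.26622306]
down hit=False t 17.23 [0.6485 0.0509 0.0949] w 0.0758 gf 0.0 ft [ 0.7 -0.2  1.3]
closed t 17.58 [0.6488 0.0509 0.0954] w 0.0488 gf 62.2 ft [-0.3 -0.5  6.8]
up t 18.42 [0.6474 0.051  0.2283] w 0.0488 gf 62.0 ft [-0.3  0.7 -1.9]
placed hit=True t 21.82 [0.4889 0.2663 0.0993] w 0.0489 gf 62.2 ft [-0.8  0.4  5.4]
open t 22.13 [0.4883 0.2661 0.0985] w 0.0662 gf 0.0 ft [ 0.8 -0.4  0.1]
end t 23.32 [0.4891 0.2663 0.2303] w 0.0662 gf 0.0 ft [ 1.1 -0.  -0.6]
x t 26.48 [ 0.4201 -0.0592  0.27  ] w 0.0849 gf 0.0 ft [ 0.1 -0.5 -0.1]
```

View pics/EF.png

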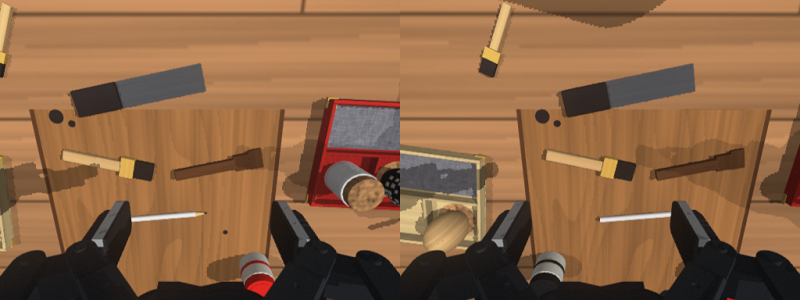

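The jar now stands in the red tray's jar cell. In full pixels, wE shows the spatula from (220,223) to (335,198) and the brush from (79,198) to (197,220). wF shows the spatula from (321,223) to (440,197) and the brush from (184,198) to (300,219). I'll refine both tools with masks.

Run:
```python
import m
from act import *
for s in('wE','wF'):m.V[s]=load(s)
for n,E in dict(brush=[(79,198),(184,198),(197,220),(300,219)],spat=[(220,223),(321,223),(335,198),(440,197)]).items():
    for i in(0,2): print(n,tri([(m.V['wE'][0],E[i]),(m.V['wF'][0],E[i+1])]))
sp=lambda b,h:(h[...,2]<112)
br=lambda b,h:((h[...,2]>195)|(h[...,2]<75))
for n,f,L in(('spat',sp,[('wE',(210,180,345,240)),('wF',(312,180,450,240)),('wA',(140,155,255,205))]),('brush',br,[('wE',(70,180,205,240)),('wF',(175,180,308,240)),('wB',(272,155,380,205))])):
    vs=[]
    for s,b in L:
        u,bp,a=m.blob(s,b,f,7);q=onz(m.V[s][0],bp,.007);d=[q[i]-q[i-1] for i in range(4)];l=[np.linalg.norm(x) for x in d];k=int(np.argmax(l))
        print(n,s,u.round(1),a,onz(m.V[s][0],u,.007)[0].round(4),'LW',round(max(l),3),round(min(l),3),'ang',round(float(np.degrees(np.arctan2(d[k][1],d[k][0])))%180,1));vs.append((m.V[s][0],u))
    print(tri(vs))
```

```text
brush (array([ 0.45615409, -0.14032911,  0.00164524]), np.float64(5.455989381319524e-05))
brush (array([ 0.48175328, -0.00782284,  0.00314865]), np.float64(0.0006165893520557113))
spat (array([ 0.48849816,  0.01791634, -0.00216897]), np.float64(5.811114028753855e-05))
spat (array([0.45515121, 0.14985082, 0.00134734]), np.float64(0.0007211857024158172))
spat wE [277.5 213.4] 1894.5 [0.4725 0.0847 0.007 ] LW 0.139 0.031 ang 102.5
spat wF [381.6 214.9] 2065.5 [0.4741 0.084  0.007 ] LW 0.142 0.032 ang 104.3
spat wA [195.5 182.8] 1260.5 [0.4734 0.0863 0.007 ] LW 0.138 0.03 ang 101.9
(array([0.47474285, 0.08533132, 0.00326195]), np.float64(0.0008364930939189285))
brush wE [138.6 212.5] 1668.5 [ 0.4716 -0.0727  0.007 ] LW 0.133 0.031 ang 80.6
brush wF [244.5 212.2] 1632.5 [ 0.4711 -0.0717  0.007 ] LW 0.131 0.029 ang 80.6
brush wB [326.7 179.9] 783.0 [ 0.4695 -0.0706  0.007 ] LW 0.13 0.028 ang 77.2
(array([ 0.46934905, -0.07139434,  0.01071731]), np.float64(0.0009097950099918571))
```

Run:
```python
from act import *
a=np.radians(102.5);xy=np.array([.4733,.085])-.003*np.array([np.cos(a),np.sin(a)])
pick(xy,.0226,102.5,.045,up=.20)
if robot.observe()['gripper_width']>.008:
    place(intray(RED,-.040,-.003),.0276,87,.027,up=.20)
rep('end')
for s in('top','side'):shot(s,s+'2')
a=cv2.imread('pics/top2.png')[130:220,90:230];b=cv2.imread('pics/side2.png')[110:210,190:340]
cv2.imwrite('pics/v2.png',np.vstack([cv2.resize(a,(467,300),interpolation=cv2.INTER_CUBIC),cv2.resize(b,(467,300))]))
```

```text
down hit=False t 29.32 [0.4744 0.082  0.0773] w 0.0453 gf 0.0 ft [-0.4  0.7  0.6]
closed t 29.7 [0.4746 0.082  0.0776] w 0.0133 gf 58.9 ft [-1.  -0.5  5.8]
up t 30.47 [0.4735 0.0821 0.1987] w 0.0137 gf 58.6 ft [-0.3 -0.9 -0.3]
placed hit=True t 32.98 [0.4158 0.3071 0.0817] w 0.0137 gf 59.3 ft [-1.5 -1.2  5.5]
open t 33.27 [0.4154 0.3069 0.081 ] w 0.027 gf 0.0 ft [-0.2 -1.  -0. ]
end t 34.4 [0.4162 0.3072 0.2004] w 0.0269 gf 0.0 ft [-0.3 -0.6 -1.3]
```

View pics/v2.png

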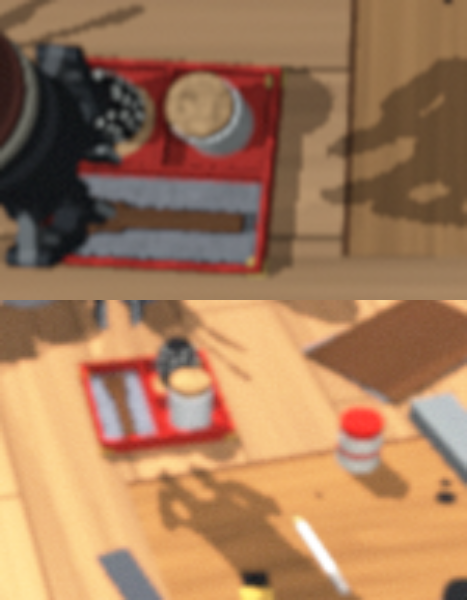

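The spatula lies in the trough, and the egg and jar stand in their cells. Next come the black jar and the brush.

Run:
```python
from act import *
xy=intray(WOOD,.035,-.040);c=load('wB')[0];print(xy,onz(c,(125,230),.005),onz(load('top0')[0],(410,143),.005))
pick([.651,-.143],.040,180,.076)
place(xy,.044,81.9,.066);rep('end')
a=np.radians(79);xy=np.array([.4707,-.0717])-.003*np.array([np.cos(a),np.sin(a)])
pick(xy,.0226,79,.045,up=.20)
if robot.observe()['gripper_width']>.008:
    place(intray(WOOD,-.040,-.003),.0276,81.9,.027,up=.20)
rep('end')
robot.move_pose([.43,0,.36],[180,0,180]);robot.set_gripper(.085)
for s in('top','side'):shot(s,s+'3')
a=cv2.imread('pics/top3.png')[70:240,80:440];b=cv2.imread('pics/side3.png')[120:320,180:420]
cv2.imwrite('pics/v3.png',np.vstack([cv2.resize(a,(635,300),interpolation=cv2.INTER_CUBIC),cv2.resize(b,(635,300))]))
```

```text
[ 0.55221478 -0.36603249] [[ 0.54775102 -0.36226768  0.005     ]] [[ 0.55346464 -0.37510039  0.005     ]]
down hit=False t 37.97 [ 0.6515 -0.1432  0.0949] w 0.0764 gf 0.0 ft [ 0.1 -0.   0.1]
closed t 38.33 [ 0.6517 -0.1434  0.0954] w 0.0489 gf 62.3 ft [ 0.3 -0.5  5.9]
up t 39.16 [ 0.6505 -0.1428  0.2282] w 0.0491 gf 62.1 ft [-0.1 -0.  -2.8]
placed hit=True t 42.02 [ 0.5522 -0.366   0.0994] w 0.0488 gf 62.3 ft [-1.6  0.7  5.2]
open t 42.34 [ 0.5517 -0.3656  0.0982] w 0.0659 gf 0.0 ft [ 0.5  0.2 -0.5]
end t 43.52 [ 0.5524 -0.3662  0.2305] w 0.0661 gf 0.0 ft [-0.6  0.5 -0.3]
down hit=False t 45.91 [ 0.4705 -0.0748  0.0773] w 0.0449 gf 0.0 ft [-0.4 -1.   1. ]
closed t 46.3 [ 0.4708 -0.0749  0.0777] w 0.0136 gf 58.9 ft [-0.4 -0.2  6.2]
up t 47.07 [ 0.4697 -0.0745  0.1988] w 0.0139 gf 58.6 ft [-0.8 -0.5 -0.8]
placed hit=True t 49.62 [ 0.4831 -0.3188  0.0817] w 0.0135 gf 59.2 ft [-2.1  0.2  5. ]
open t 49.91 [ 0.4827 -0.3184  0.0809] w 0.0268 gf 0.0 ft [ 0.7 -0.5  0.1]
end t 51.04 [ 0.4835 -0.3191  0.2006] w 0.027 gf 0.0 ft [-0.5  0.2 -0.3]
```

View pics/v3.png

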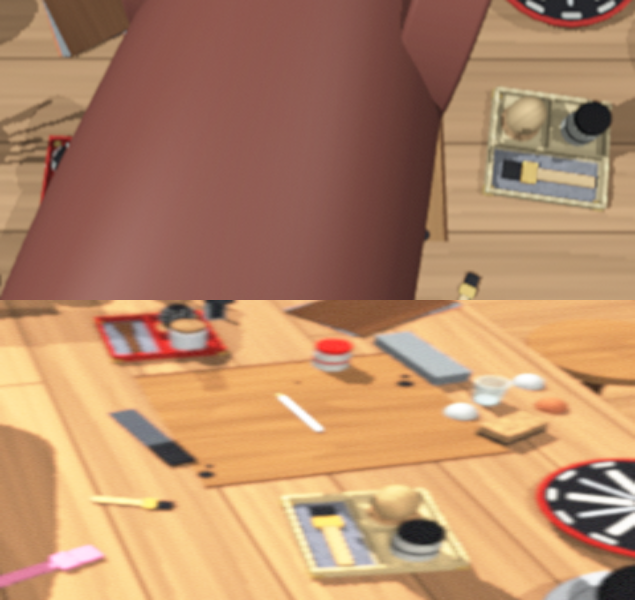

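The wood tray now holds the brush flat in its trough and the black jar upright in its cell (side crop pixel (418,538)). The raw egg, red jar and pencil are untouched, so I'm handing it in.

```bash
python3 -c "
from plant import robot
print(robot.job_done())"
```

```text
the job is handed in; nothing more can be done
None
```

Both kits are made up as asked and handed in at about 52 s of the 112 s allowed; the last camera views showed everything in place and the raw egg, red-lidded jar and white pencil undisturbed.

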